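# Torque down the underpinner's fence bolt

## Robot

A 6-joint arm with a two-finger parallel gripper is mounted at the origin on the work surface. World frame = base frame: x ahead of the robot, y to its left, z up, the work surface at z = 0. Lengths are in m, angles in rad, forces in N, time in s.
With the tool pointing down it reaches from about 0.425 to 0.95 m from the base axis. Payload 3.5 kg.
Tool frame: the origin (TCP) lies midway between the tips of the shut fingers; the grasp point (between the pads) lies 19 mm behind it; z points along the fingers, y is the line along which they close (so a half turn about z gives the same grasp; the last joint's range is limited). The gripper opens to 85 mm and grips with 20 to 120 N. Pads are 22 mm wide; open, the fingers measure 114 mm over their backs; the gripper's body (76 mm by 85 mm) begins 54 mm behind the grasp point. The pads swing forward as they close: fully open they stand 13 mm farther back than shut.
Start: joints at [1.05, 0.286, 1.577, -0, 1.279, -0.15], TCP at [0.245, 0.629, 0.231] pointing down, gripper open.
Joint ranges: [-2.77, 2.77], [-0.9, 2.22], [0.21, 2.48], [-1.53, 4.67], [0.24, 2.81], [-2.84, 2.84]. Speed limits (rad/s): [2.79, 2.79, 3.14, 3.14, 3.14, 3.14].

## Interface

Orientations are given as a unit quaternion [x, y, z, w].
In Python, from plant import * gives the robot as it stands.
- The arm moves only by the tool move_arm, never from a script. Its argument "moves" is a list of rows, each a list of 3 entries, a list of its own where there are three numbers: the opening, from 0 (shut) to 1 (fully open), then the shift along the tool's x, y, z in m, then the turn, a rotation vector about the tool's x, y, z in rad. A call has exactly 10 rows; each row shifts and turns the commanded pose from where the row before left it, along the tool's axes as they then stand; what a row does not reach is not made up. A row lasts 1/12 s, in which the tool goes at most 41.7 mm and 7.16 degrees, less where a joint would pass 70% of its speed; a pose out of reach is approached as far as the arm can. A call is refused whole if a number of a shift passes 0.0417 or a number of a turn 0.125, either way. A call with a gripper value outside its range is refused whole. The fingers move at their own pace and stop on an object; "grip_force" is the grip in N (left out, the last holds). Time passes only in rows, so rows that do not move let the fingers close, or fill a call up. It gives the time, the measured TCP pose, the force, the opening and the grip force at its end, in the units of the state.
- get_state(): the state, without advancing time (a new reading comes with each control period).
- read_camera(name): name is "scene" or "side" or "wrist"; returns the picture (480x640x3 uint8, red, green, blue); there is no depth.
- camera_params(name): a dict with "fx", "fy", "cx", "cy" (pixels), "k1" (the pictures are not rectified: a ray, as slopes to the right and down, at radius r is drawn at 1 + k1 r^2 times it, then the intrinsics apply), "rvec" (rotation vector, rad) and "tvec" (3), from world to camera coordinates, as OpenCV has them; the wrist camera has in their place "tool_from_camera" (4x4, takes a point from camera to tool coordinates, whose origin is the TCP and whose axes are the flange's). Camera axes: x right, y down, z forward; pixel columns grow to the right and rows downward; lengths in m; the calibration is good to about 2 mm. A picture is of the moment at which its call begins: read the wrist's pose just before it. camera_params takes no time and is no camera call.
- sign_off(): hands the job in; it is judged then, once.
The state is a dict: "time": time; "qpos": joint angles; "dq": joint speeds; "joint_efforts": joint torques, N m; "eef_pos": TCP position; "tcp_rot": TCP orientation; "contact_force": force on the tool from outside, world axes, zero at the start; "wrist_torque": the same for the moment, N m; "opening": opening from 0.0 (shut) to 1.0 (fully open); "finger_force": force on a finger pad.
Only numpy, scipy, OpenCV 4.12 (cv2) and the standard library are available. Lean on these libraries where they do the work, as an engineer would, in place of code of your own. Each camera call takes 0.05 s, during which the arm holds its last target. There are 200 camera calls.

## Task

The underpinner's right-hand fence has just been set and its square-headed clamp bolt is only finger-tight. Take the torque wrench from its wooden rest, set its socket fully down over the bolt without leaning on it, and turn clockwise until the wrench clicks and gives way, stopping at once. Then lift the wrench off and lay it back in the notches of its rest, the same way round, leaving everything else on the bench where it is.

Things in the scene. Friction and masses are not known exactly. Their poses are not given: they have to be found in the camera images.
- wrench_grip (a point): Torque wrench, 0.4 kg: centre of its black grip (110 long, 24 wide, 28 mm high, flat sides), half-way up. x runs along the wrench to its head, z up. Behind the grip a tail 16 wide, 20 mm high, ending in a red cap 116 mm back; ahead a steel clutch housing 34 wide, 24 mm high, from 58 to 132 mm, then, centred 160 mm ahead, a round head 42 mm across. It balances about 20 mm ahead of this point.
- socket (a point): Centre of the mouth of the socket under the wrench's head: 160 mm ahead of the grip's centre, 44 mm below the wrench's axis. Socket 38 mm square outside, square hole 27.6 mm wide, 17 mm deep, open downwards, its sides along its x and y axes. Axes parallel to the grip's until the clutch breaks over; it then turns in the head about its own vertical axis.
- bolt_head (a point): Square head of the clamp bolt: 25 mm across, sides along its x and y axes, 16 mm tall, the top 4 mm bevelled. Centre of its underside, on the bolt's axis, z up. The socket is home when its mouth rests on the washer, at this height. Clockwise it turns lightly (3 N at the grip), then at an unknown angle seats and stiffens until the click: 0.2 to 0.5 rad of the bolt in all, after a little play.
- bolt_corner (a point): A corner of the bolt's head (at 12.5 mm along each of its x and y axes), 12 mm above the washer.
- rest_seat (a point): Wooden wrench rest, 235 x 90 mm: where the grip's centre belongs, 64 mm above the bench; x along the rest to the head end, z up. Uprights 12 mm thick, 77 mm high: 95 mm ahead of this point with a notch 40 mm wide for the clutch housing, 85 mm behind it with a notch 22 mm wide for the tail, both flared at the top, about 18 mm deep; between them the grip is free on both sides.
- bolt_washer: Steel washer under the bolt head, 46 mm across, 3 mm thick, fixed; origin at the centre of its underside.
- underpinner: Bench-top underpinner, fixed; origin under its centre at bench height, front to -x. Steel table 280 x 300 mm, 100 mm up; fences to 140 mm in a V open to the front. The bolt, behind the right-hand fence, is 98 mm to -y of the centre, washer top 115 mm up. A press column at the back, 75 to 135 mm from the centre, carries an arm 50 mm wide, 255 to 318 mm up, over the centre.
- glue_bottle: Bystander: white glue bottle, 62 mm across and 170 mm tall; origin at its underside.
- tape_roll: Bystander: roll of tan packing tape lying flat, 104 mm across, 48 mm high; origin at its underside.
- tape_measure: Bystander: yellow and black tape measure, 62 x 36 x 58 mm; origin at its underside.
- nail_box: Bystander: blue box of V-nails, 75 x 55 x 36 mm; origin at its underside.
- spare_socket: Bystander: small steel socket standing on end, 28 mm across, 40 mm tall (not needed); origin at its underside.
- moulding_offcut: Bystander: dark and gold offcut of frame moulding, 200 x 34 x 26 mm; origin at its underside.
- varnish_tin: Bystander: red varnish tin, 84 mm across, 110 mm tall; origin at its underside.
- mallet: Bystander: hammer lying on the bench; origin at its underside.
- wrench: The whole torque wrench, same frame as wrench_grip; no ratchet. It clicks only when turned clockwise seen from above: at about 1.3 N m (8 N of sideways pull at the grip's centre) its clutch breaks over with a snap, and within 0.07 rad of handle travel the load drops to less than half; at 0.22 rad it meets a solid stop and would overtighten. It springs back when let go.

How it is judged:
On the way, in this order (a step that is already met when the one before it is completed fails the run):
1. the wrench's socket is fully down over the bolt's head (mouth within 3 mm of the washer, within 4 mm of the bolt's axis) (z of socket in the frame of bolt_head below 0.003 m and horizontal distance between socket and bolt_head below 0.004 m), for 0.1 s.
2. with the socket home on the bolt, the wrench has been turned clockwise until it clicked (broke over by at least 0.025 rad) (all of step 1 and angle between the x axis of socket and the x axis of wrench_grip, either way round above 0.025 rad).
At the end, for the whole second after the job is handed in: The wrench lies still in both notches of its rest, head at the head end (grip's centre within 28 mm along, 6 mm sideways and 6 mm in height of its seat, 0.12 rad in direction, upright within 0.15 rad); the bolt stays turned up: its corner at least 2.5 mm from where it began (x of wrench_grip in the frame of rest_seat between -0.028 and 0.028 m and y of wrench_grip in the frame of rest_seat between -0.006 and 0.006 m and z of wrench_grip in the frame of rest_seat between -0.006 and 0.006 m and angle between the x axis of wrench_grip and the x axis of rest_seat, either way round below 0.12 rad and x of socket in the frame of rest_seat above 0.1 m and angle between wrench_grip's own z axis and vertical below 0.15 rad and linear speed of wrench below 0.02 m/s and distance of bolt_corner from where it was at the start of the episode above 0.0025 m); the robot touches nothing.
It fails at once if the wrench was pulled on past its click (break-over beyond 0.19 rad), overtightening the bolt (angle between the x axis of socket and the x axis of wrench_grip, either way round above 0.19 rad).
It fails at once if the wrench was pressed down on the washer with more than 50 N (contact force between wrench and bolt_washer above 50 N).
It fails at once if the gripper was pushed against the underpinner with more than 20 N (contact force between the fingers and underpinner above 20 N).
It fails at once if a bystander on the bench was moved by more than 30 mm (distance of any of glue_bottle, tape_roll, tape_measure, nail_box, spare_socket, moulding_offcut, varnish_tin, mallet from where it was at the start of the episode above 0.03 m).
It also fails if it takes over 62 s, if anything falls off the work surface, if the arm or the gripper's body presses on something with over 40 N, if the wrist force passes 120 N, or if a joint passes its speed limit or range.

## Working session

There is one attempt and no reset: what is moved stays moved. The work goes in short steps, Python scripts to look and compute and a tool call to move; the robot and the scene stay as the last step left them, time stands still between calls to the robot, and variables do not carry over. Pictures are saved under pics/ and viewed, at most 10 in all, crops included, and the job is handed in when it is done.

Besides the shell and the picture viewer there is one more tool, called after "Call:" by a JSON object that holds its "method" and its "body", one argument or row to a line. move_arm: Moves the arm, as the interface text tells. Its arguments: {"type":"object","properties":{"moves":{"type":"array"},"grip_force":{"type":"number"}},"required":["moves"]}

```bash
ls; mkdir -p pics; python3 - <<'E'
from plant import *
import cv2
s=get_state(); print(s)
for n in ["scene","side","wrist"]:
    im=read_camera(n); cv2.imwrite(f"pics/{n}0.png",im[:,:,::-1]); print(n,camera_params(n))
E
```

```text
pics
{'time': 0.0, 'qpos': array([ 1.05001573e+00,  2.87186018e-01,  1.57817916e+00, -8.96416656e-06,
        1.27858625e+00, -1.50038407e-01]), 'dq': array([ 1.47099955e-04, -1.07306094e-04,  2.38400247e-05, -1.53642645e-03,
       -3.40985117e-04,  3.69340925e-04]), 'joint_efforts': array([-2.58500349e-04, -4.05972898e+01, -2.92631543e+01, -3.98817321e-06,
        5.79212996e-03, -2.63483422e-06]), 'eef_pos': array([0.24422642, 0.62856556, 0.22993243]), 'tcp_rot': array([ 1.84309879e-01,  9.82867477e-01, -1.11507837e-03, -3.84150602e-04]), 'contact_force': array([0.60995295, 0.11298565, 0.18113144]), 'wrist_torque': array([ 0.01751502, -0.02462752, -0.02638999]), 'finger_force': 0.0, 'opening': 1.0027486744582794}
scene {'fx': 477.40854315184515, 'fy': 477.40854315184515, 'cx': 317.97789090860414, 'cy': 234.6588399425736, 'k1': -0.13156742486747297, 'rvec': array([ 1.57135876,  2.02505957, -0.834974  ]), 'tvec': array([ 0.11577314, -0.33376337,  1.60030495])}
side {'fx': 436.4395419191481, 'fy': 436.4395419191481, 'cx': 324.24050212156163, 'cy': 239.76032031593465, 'k1': 0.010168547698040044, 'rvec': array([ 2.16210382, -0.8406978 ,  0.36154284]), 'tvec': array([-0.368098  ,  0.34618362,  0.86386615])}
wrist {'fx': 337.0294673637082, 'fy': 337.0294673637082, 'cx': 323.29868523205425, 'cy': 239.61077190178605, 'k1': -0.008685854270234772, 'tool_from_camera': array([[ 2.76791600e-04, -9.52114613e-01, -3.05741208e-01,
         7.81508575e-02],
       [ 9.99999960e-01,  2.83032236e-04,  2.39171590e-05,
        -2.48076604e-05],
       [ 6.37627414e-05, -3.05741203e-01,  9.52114653e-01,
        -1.41743162e-01],
       [ 0.00000000e+00,  0.00000000e+00,  0.00000000e+00,
         1.00000000e+00]])}
```

View pics/scene0.png

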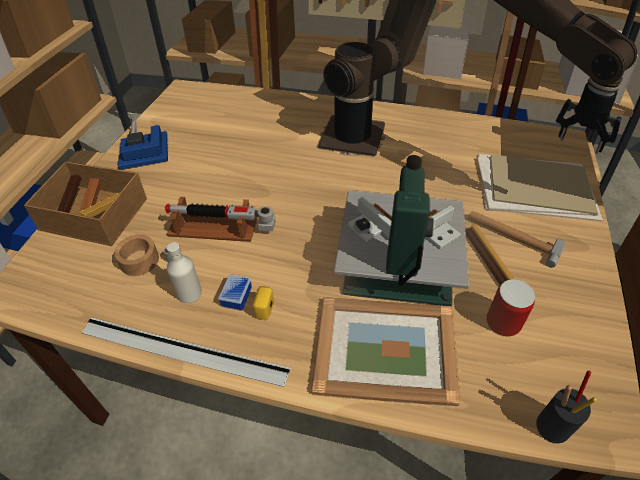

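View pics/side0.png

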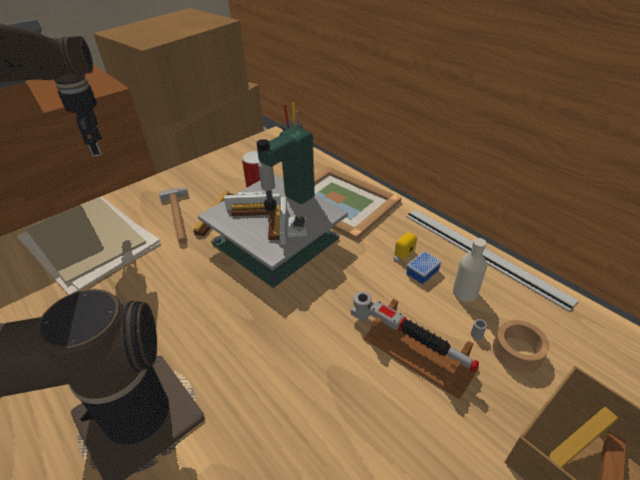

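View pics/wrist0.png

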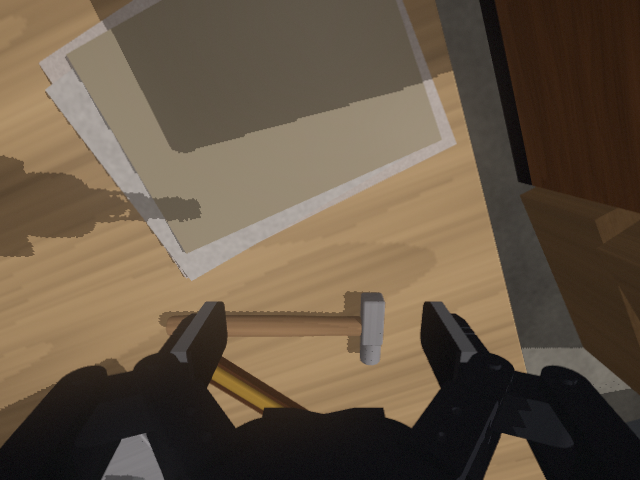

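```bash
cat > h.py <<'E'
from plant import *
import numpy as np, cv2
from scipy.spatial.transform import Rotation as R
def cam(n,s=None):
    p=camera_params(n)
    if n=="wrist":
        s=s or get_state(); T=np.eye(4); T[:3,:3]=R.from_quat(s['tcp_rot']).as_matrix(); T[:3,3]=s['eef_pos']
        M=np.linalg.inv(T@p['tool_from_camera']); Rc,t=M[:3,:3],M[:3,3]
    else: Rc=R.from_rotvec(p['rvec']).as_matrix(); t=p['tvec']
    return p,Rc,t
def ray(c,uv):
    p,Rc,t=c; d=np.array([(uv[0]-p['cx'])/p['fx'],(uv[1]-p['cy'])/p['fy']]); x=d.copy()
    for _ in range(20): x=d/(1+p['k1']*(x@x))
    v=Rc.T@np.array([x[0],x[1],1.]); return -Rc.T@t, v/np.linalg.norm(v)
def proj(c,X):
    p,Rc,t=c; q=(np.atleast_2d(X)@Rc.T)+t; x=q[:,:2]/q[:,2:]; x=x*(1+p['k1']*(x**2).sum(1,keepdims=True))
    return x*[p['fx'],p['fy']]+[p['cx'],p['cy']]
def onz(c,uv,z): o,v=ray(c,uv); return o+v*(z-o[2])/v[2]
def tri(*obs):
    A=np.zeros((3,3));b=np.zeros(3)
    for c,uv in obs:
        o,v=ray(c,uv); P=np.eye(3)-np.outer(v,v); A+=P;b+=P@o
    return np.linalg.solve(A,b)
def shift(s,target,Rt=None):
    "tool-axes shift from state s to a world target, and turn"
    Rw=R.from_quat(s['tcp_rot']); d=Rw.inv().apply(np.array(target)-s['eef_pos'])
    return d, (Rw.inv()*Rt).as_rotvec() if Rt is not None else None
def down(ang):
    "tool pointing down with tool y along world angle ang"
    y=np.array([np.cos(ang),np.sin(ang),0]); z=np.array([0,0,-1.]); return R.from_matrix(np.stack([np.cross(y,z),y,z],1))
E
python3 - <<'E'
from h import *
a=cam("scene");b=cam("side"); np.set_printoptions(precision=4,suppress=True)
for n,u,v in [("cap",(168,209),(474,366)),("head",(265,213),(363,297)),("bolt",(363,225),(300,221)),("colknob",(413,162),(265,147))]:
    X=tri((a,u),(b,v)); print(n,X,proj(a,X)-u,proj(b,X)-v)
for n,z in [("scene",0),("side",0)]:
    pass
print(onz(a,(235,285),.036),onz(a,(262,300),.058),onz(a,(180,280),.1), onz(a,(135,250),.04))
im=cv2.imread("pics/side0.png")[190:270,240:360]; im2=cv2.imread("pics/scene0.png")[170:290,330:490]
w=cv2.imread("pics/side0.png")[280:400,340:490]
o=np.zeros((600,800,3),np.uint8); o[:267,:400]=cv2.resize(im,(400,267),interpolation=2); o[:300,400:]=cv2.resize(im2,(400,300),interpolation=2)
o[300:,:375]=cv2.resize(w,(375,300),interpolation=2); o[300:,400:]=cv2.resize(cv2.imread("pics/scene0.png")[180:270,155:275],(400,300),interpolation=2)
cv2.imwrite("pics/crop1.png",o)
E
```

```text
cap [ 0.5365 -0.3974  0.0617] [[-0.3807  0.0298]] [[-0.5413 -0.0782]]
head [ 0.4991 -0.1293  0.0713] [[-0.1331  0.0443]] [[-0.1549 -0.0463]]
bolt [0.5328 0.1329 0.1207] [[-0.5946  0.3312]] [[-0.5642 -0.2764]]
colknob [0.5114 0.2254 0.3067] [[-1.3995  1.11  ]] [[-1.2872 -0.9425]]
[ 0.7155 -0.1325  0.036 ] [ 0.7556 -0.0481  0.058 ] [ 0.7778 -0.2308  0.1   ] [ 0.6774 -0.4257  0.04  ]
```

View pics/crop1.png

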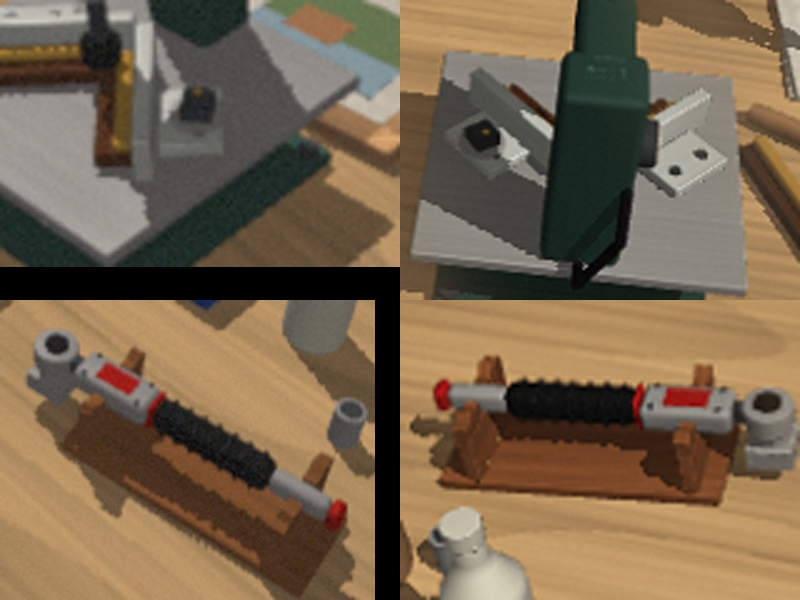

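Call:
{"method": "move_arm", "body": {
  "moves": [
    [1,[0,0,-0.017],[0,0,0.106]],
    [1,[0,0,-0.017],[0,0,0.106]],
    [1,[0,0,-0.017],[0,0,0.106]],
    [1,[0,0,-0.017],[0,0,0.106]],
    [1,[0,0,-0.017],[0,0,0.106]],
    [1,[0,0,-0.017],[0,0,0.106]],
    [1,[0,0,-0.017],[0,0,0.106]],
    [1,[0,0,-0.017],[0,0,0.106]],
    [1,[0,0,-0.017],[0,0,0.106]],
    [1,[0,0,-0.017],[0,0,0.106]]
  ]
}}

```text
time: 0.98
eef_pos: [0.2445, 0.6289, 0.4016]
tcp_rot: [0.658, 0.753, -0.0, 0.0]
contact_force: [0.2, 0.2, 0.5]
opening: 0.997
finger_force: 0.0
```

Call:
{"method": "move_arm", "body": {
  "moves": [
    [1,[-0.038,0.014,0],[0,0,0]],
    [1,[-0.038,0.014,0],[0,0,0]],
    [1,[-0.038,0.014,0],[0,0,0]],
    [1,[-0.038,0.014,0],[0,0,0]],
    [1,[-0.038,0.014,0],[0,0,0]],
    [1,[-0.038,0.014,0],[0,0,0]],
    [1,[-0.038,0.014,0],[0,0,0]],
    [1,[-0.038,0.014,0],[0,0,0]],
    [1,[-0.038,0.014,0],[0,0,0]],
    [1,[-0.038,0.014,0],[0,0,0]]
  ]
}}

```text
time: 1.82
eef_pos: [0.4365, 0.2705, 0.4011]
tcp_rot: [0.656, 0.755, -0.0, -0.0]
contact_force: [0.9, 0.2, 0.5]
opening: 1.0
finger_force: 0.0
```

Call:
{"method": "move_arm", "body": {
  "moves": [
    [1,[-0.038,0.014,0],[0,0,0]],
    [1,[-0.038,0.014,0],[0,0,0]],
    [1,[-0.038,0.014,0],[0,0,0]],
    [1,[-0.038,0.014,0],[0,0,0]],
    [1,[-0.032,0.014,0.01],[0,0,0]],
    [1,[0,0,0.03],[0,0,0]],
    [1,[0,0,0.03],[0,0,0]],
    [1,[0,0,0.03],[0,0,0]],
    [1,[0,0,0],[0,0,0]],
    [1,[0,0,0],[0,0,0]]
  ]
}}

```text
time: 2.65
eef_pos: [0.5301, 0.0999, 0.2994]
tcp_rot: [0.656, 0.755, -0.002, -0.002]
contact_force: [0.1, -0.6, 1.0]
opening: 0.999
finger_force: 0.0
```

```bash
python3 - <<'E'
from h import *
import json
s=get_state(); im=read_camera("wrist"); cv2.imwrite("pics/w1.png",im[:,:,::-1]); 
json.dump([list(s['eef_pos']),list(s['tcp_rot'])],open("w1.json","w"))
print(s['time'],s['eef_pos'],R.from_quat(s['tcp_rot']).as_matrix()[:,1],s['contact_force'],s['qpos'])
E
```

```text
2.65 [0.53014009 0.09987215 0.29941778] [ 0.99023159  0.13934992 -0.00479565] [ 0.11518245 -0.60791284  0.99344968] [-1.94109424e-03 -5.84216945e-02  1.82904172e+00  4.15329481e-06
  1.37581746e+00 -1.41746777e-01]
```

View pics/w1.png

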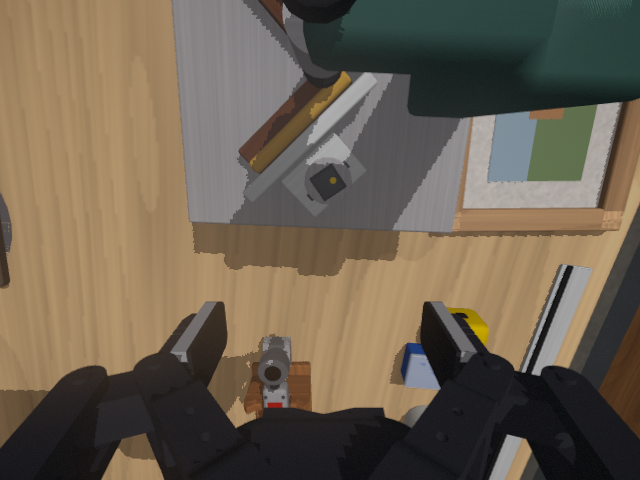

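Call:
{"method": "move_arm", "body": {
  "moves": [
    [1,[-0.038,-0.0076,0.006],[0,0,0]],
    [1,[-0.038,-0.0076,0.006],[0,0,0]],
    [1,[-0.038,-0.0076,0.006],[0,0,0]],
    [1,[-0.038,-0.0076,0.006],[0,0,0]],
    [1,[-0.038,-0.0076,0.006],[0,0,0]],
    [1,[-0.038,-0.0076,0.006],[0,0,0]],
    [1,[-0.038,-0.0076,0.006],[0,0,0]],
    [1,[-0.038,-0.0076,0.006],[0,0,0]],
    [1,[0,0,0],[0,0,0]],
    [1,[0,0,0],[0,0,0]]
  ]
}}

```text
time: 3.53
eef_pos: [0.5142, -0.2119, 0.256]
tcp_rot: [0.657, 0.754, 0.0, 0.002]
contact_force: [-0.0, 0.0, 0.6]
opening: 0.999
finger_force: 0.0
```

```bash
python3 - <<'E'
from h import *
import json
s=get_state(); im=read_camera("wrist"); cv2.imwrite("pics/w2.png",im[:,:,::-1]); 
json.dump([list(s['eef_pos']),list(s['tcp_rot'])],open("w2.json","w"))
print(s['time'],s['eef_pos'],R.from_quat(s['tcp_rot']).as_matrix()[:,1],s['contact_force'],s['qpos'])
a=cv2.imread("pics/w2.png")[20:470,200:440]; b=cv2.imread("pics/w1.png")[150:214,295:359]
o=np.zeros((600,800,3),np.uint8); o[:,:320]=cv2.resize(a,(320,600),interpolation=2); o[:480,320:]=cv2.resize(b,(480,480),interpolation=2)
cv2.imwrite("pics/crop2.png",o)
E
```

```text
3.5333 [ 0.5142429  -0.21185495  0.25599752] [0.99066379 0.13629368 0.00304616] [-0.02865388  0.02573513  0.55040958] [-5.73294577e-01  3.28976351e-03  1.84748930e+00  1.81879792e-04
  1.28694686e+00 -7.10061391e-01]
```

View pics/crop2.png

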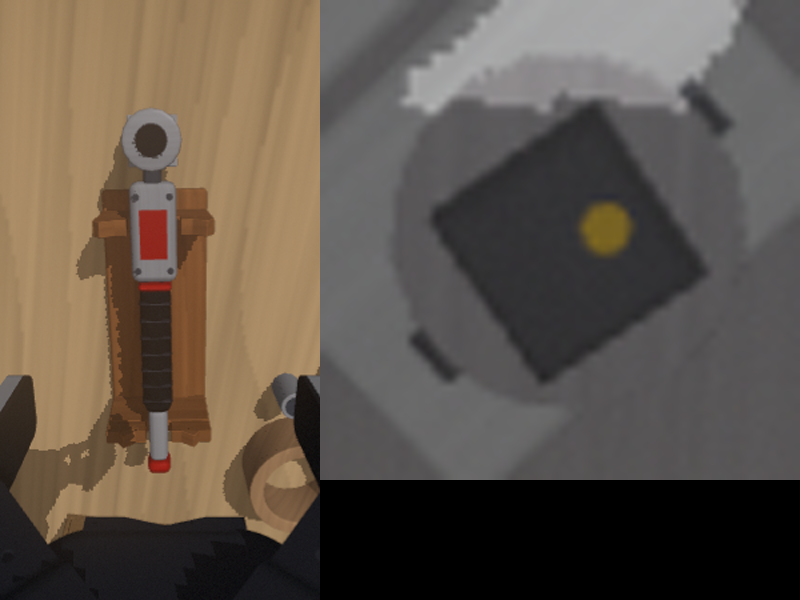

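```bash
python3 - <<'E'
from h import *
import json
np.set_printoptions(precision=4,suppress=True)
def L(f): p,q=json.load(open(f)); return cam("wrist",dict(eef_pos=np.array(p),tcp_rot=np.array(q)))
c1,c2=L("w1.json"),L("w2.json")
px=[(331.4,163.3),(346.6,186),(324.7,201.3),(309.9,178.4)]
P=np.array([onz(c1,u,.127) for u in px]); print(P,P.mean(0))
for i in range(4):
    d=P[(i+1)%4]-P[i]; print(np.linalg.norm(d),np.arctan2(d[1],d[0]))
for n,u,z in [("head",(151,139),.078),("hous front",(152,183),.076),("hous back",(153.5,281),.076),("gripfront",(155,290),.078),("gripback",(157,410),.078),("cap",(159.5,464),.074),("up_f_l",(94,225),.077),("up_f_r",(213,222),.077),("up_b_l",(109,435),.077),("up_b_r",(210,435),.077)]:
    print(n,onz(c2,(u[0]/1.3333+200,u[1]/1.3333+20),z))
a,b=cam("scene"),cam("side")
B=P.mean(0); B[2]=.131; print(proj(a,B),proj(b,B))
E
```

```text
[[0.5297 0.1509 0.127 ]
 [0.5468 0.1324 0.127 ]
 [0.5286 0.1153 0.127 ]
 [0.5121 0.1346 0.127 ]] [0.5293 0.1333 0.127 ]
0.02516890028859977 -0.8261108902050858
0.024988839734453365 -2.3844193997595395
0.02548000172038405 2.2797138034415307
0.024075724118006646 0.7454016628790594
head [ 0.4945 -0.1298  0.078 ]
hous front [ 0.4989 -0.1585  0.076 ]
hous back [ 0.5091 -0.229   0.076 ]
gripfront [ 0.5111 -0.2352  0.078 ]
gripback [ 0.5261 -0.3369  0.078 ]
cap [ 0.5356 -0.3923  0.074 ]
up_f_l [ 0.4616 -0.1931  0.077 ]
up_f_r [ 0.5455 -0.1794  0.077 ]
up_b_l [ 0.4896 -0.3667  0.077 ]
up_b_r [ 0.5733 -0.3554  0.077 ]
[[363.067  221.2705]] [[298.0705 218.1056]]
```

Call:
{"method": "move_arm", "body": {
  "moves": [
    [1,[-0.0109,-0.0013,0.02],[0,0,-0.013]],
    [1,[-0.0109,-0.0013,0.02],[0,0,0]],
    [1,[-0.0109,-0.0013,0.02],[0,0,0]],
    [1,[-0.0109,-0.0013,0.02],[0,0,0]],
    [1,[-0.0109,-0.0013,0.02],[0,0,0]],
    [1,[0,0,0.02],[0,0,0]],
    [1,[0,0,0.02],[0,0,0]],
    [1,[0,0,0.02],[0,0,0]],
    [1,[0,0,0.02],[0,0,0]],
    [1,[0,0,0.01],[0,0,0]]
  ]
}}

```text
time: 4.42
eef_pos: [0.5157, -0.2625, 0.0625]
tcp_rot: [0.65, 0.76, 0.0, -0.001]
contact_force: [-1.2, 0.1, -0.6]
opening: 0.998
finger_force: 0.0
```

```bash
python3 - <<'E'
from h import *
s=get_state(); im=read_camera("wrist"); cv2.imwrite("pics/w3.png",im[:,:,::-1]); 
m=R.from_quat(s['tcp_rot']).as_matrix()
print(s['time'],s['eef_pos'],m[:,2],np.arctan2(m[1,1],m[0,1]),s['contact_force'])
print(shift(s,[.5154,-.2667,.046],down(.15)))
E
```

```text
4.4167 [ 0.51565325 -0.26246986  0.06253125] [-7.16158382e-04  8.40709762e-04 -9.99999390e-01] 0.15558425705938403 [-1.21146713  0.1188227  -0.59801637]
(array([-0.00415537, -0.00089614,  0.01652786]), array([-0.00057986, -0.00093991,  0.00558398]))
```

View pics/w3.png

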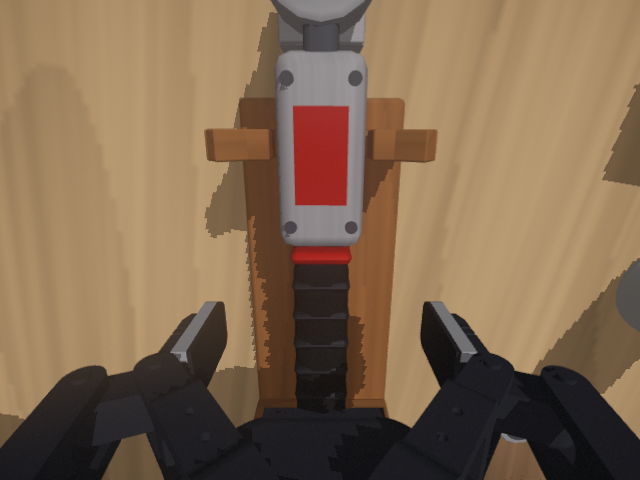

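Call:
{"method": "move_arm", "body": {
  "moves": [
    [1,[-0.002,-0.0005,0.008],[0,0,0.005]],
    [1,[-0.002,-0.0004,0.0075],[0,0,0]],
    [1,[0,0,0],[0,0,0]],
    [0,[0,0,0],[0,0,0]],
    [0,[0,0,0],[0,0,0]],
    [0,[0,0,0],[0,0,0]],
    [0,[0,0,0],[0,0,0]],
    [0,[0,0,0],[0,0,0]],
    [0,[0,0,0],[0,0,0]],
    [0,[0,0,0],[0,0,0]]
  ],
  "grip_force": 70
}}

```text
time: 5.3
eef_pos: [0.5154, -0.2688, 0.0485]
tcp_rot: [0.653, 0.757, 0.0, 0.001]
contact_force: [0.4, 0.2, 2.4]
opening: 0.269
finger_force: 69.8
```

```bash
python3 - <<'E'
from h import *
s=get_state()
m=R.from_quat(s['tcp_rot']).as_matrix()
print(s['time'],s['eef_pos'],m[:,2],np.arctan2(m[1,1],m[0,1]),s['contact_force'],s['wrist_torque'],s['opening'],s['finger_force'])
r=m.T@(np.array([.4943,-.1298,.064])-s['eef_pos']); print("head in tool",r)
E
```

```text
5.3 [ 0.51535199 -0.26882224  0.048515  ] [ 1.17347782e-03 -7.06016403e-04 -9.99999062e-01] 0.14783874149448176 [0.4299213  0.19341294 2.4343587 ] [ 0.06433763 -0.0430708   0.03791012] 0.2692553450867347 69.83120083808899
head in tool [ 0.14059318 -0.0003279  -0.01560784]
```

Call:
{"method": "move_arm", "body": {
  "moves": [
    [0,[0,0,-0.01],[0,0,0]],
    [0,[0,0,-0.018],[0,0,0]],
    [0,[0,0,-0.018],[0,0,0]],
    [0,[0,0,-0.018],[0,0,0]],
    [0,[0,0,-0.018],[0,0,-0.0985]],
    [0,[0,0,-0.018],[0,0,-0.0985]],
    [0,[0,0,-0.018],[0,0,-0.0985]],
    [0,[0,0,-0.018],[0,0,-0.0985]],
    [0,[0,0,-0.018],[0,0,-0.0985]],
    [0,[0,0,-0.016],[0,0,-0.0985]]
  ]
}}

```text
time: 6.13
eef_pos: [0.5139, -0.2678, 0.2177]
tcp_rot: [0.402, 0.916, 0.0, -0.001]
contact_force: [0.1, 0.7, -4.4]
opening: 0.267
finger_force: 69.0
```

Call:
{"method": "move_arm", "body": {
  "moves": [
    [0,[0.0164,0.0312,0],[0,0,0]],
    [0,[0.0164,0.0312,0],[0,0,0]],
    [0,[0.0164,0.0312,0],[0,0,0]],
    [0,[0.0164,0.0312,0],[0,0,0]],
    [0,[0.0164,0.0312,0],[0,0,0]],
    [0,[0.0164,0.0312,0],[0,0,0]],
    [0,[0.0164,0.0312,0],[0,0,0]],
    [0,[0.0164,0.0312,0],[0,0,0]],
    [0,[0.0164,0.0312,0],[0,0,0]],
    [0,[0,0,0],[0,0,0]]
  ]
}}

```text
time: 6.97
eef_pos: [0.6228, 0.0358, 0.2164]
tcp_rot: [0.402, 0.916, 0.001, -0.002]
contact_force: [-1.0, -0.5, -4.2]
opening: 0.268
finger_force: 70.1
```

Call:
{"method": "move_arm", "body": {
  "moves": [
    [0,[0,0,0.005],[0,0,0]],
    [0,[0,0,0.005],[0,0,0]],
    [0,[0,0,0.005],[0,0,0]],
    [0,[0,0,0.005],[0,0,0]],
    [0,[0,0,0],[0,0,0]],
    [0,[0,0,0],[0,0,0]],
    [0,[0,0,0],[0,0,0]],
    [0,[0,0,0],[0,0,0]],
    [0,[0,0,0],[0,0,0]],
    [0,[0,0,0],[0,0,0]]
  ]
}}

```text
time: 7.8
eef_pos: [0.6232, 0.0296, 0.1983]
tcp_rot: [0.404, 0.915, 0.0, 0.0]
contact_force: [0.7, -0.7, -4.7]
opening: 0.27
finger_force: 70.2
```

```bash
python3 - <<'E'
from h import *
np.set_printoptions(precision=4,suppress=True)
s=get_state()
m=R.from_quat(s['tcp_rot']).as_matrix()
print(s['time'],s['eef_pos'],m[:,2],np.arctan2(m[1,1],m[0,1]),s['contact_force'],s['wrist_torque'],s['opening'],s['finger_force'])
print(shift(s,[.6240,.0294,s['eef_pos'][2]],down(.739)))
o=np.zeros((600,800,3),np.uint8)
a=read_camera("side");b=read_camera("scene");c=read_camera("wrist")
for n,i in zip(["side2","scene2","w4"],[a,b,c]): cv2.imwrite(f"pics/{n}.png",i[:,:,::-1])
o[:300,:400]=cv2.resize(a[150:255,230:370],(400,300),interpolation=2)[:,:,::-1]
o[:300,400:]=cv2.resize(b[165:270,310:450],(400,300),interpolation=2)[:,:,::-1]
o[300:,200:600]=cv2.resize(c,(400,300))[:,:,::-1]
cv2.imwrite("pics/crop3.png",o)
E
```

```text
7.8 [0.6232 0.0296 0.1983] [ 0.0007 -0.0001 -1.    ] 0.7388894992951401 [ 0.739  -0.7156 -4.673 ] [-0.0604  0.031  -0.0091] 0.2697057298891006 70.15633463859558
(array([-0.0007,  0.0004,  0.    ]), array([ 0.0005,  0.0005, -0.0001]))
```

View pics/crop3.png

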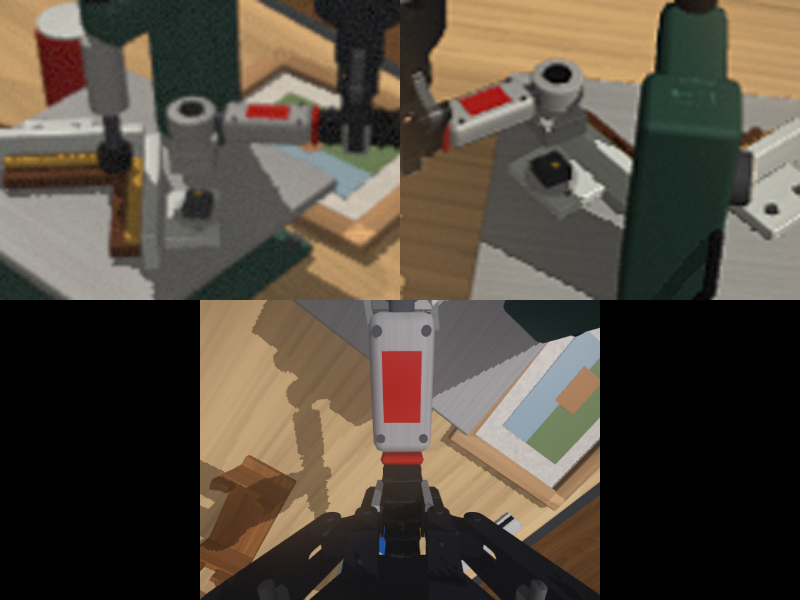

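```bash
python3 - <<'E'
from h import *
np.set_printoptions(precision=4,suppress=True)
a=cam("scene");b=cam("side"); k=400/140
for n,sd,sc in [("head",(190,110),(157,73)),("bolt",(198,202),(151,166))]:
    u=(310+sc[0]/k,165+sc[1]/k);v=(230+sd[0]/k,150+sd[1]/k)
    X=tri((a,u),(b,v)); print(n,X,proj(a,X)-u,proj(b,X)-v)
E
```

```text
head [0.5281 0.1317 0.2244] [[-0.4941  0.306 ]] [[-0.4722 -0.2589]]
bolt [0.5298 0.1318 0.124 ] [[-0.583   0.3262]] [[-0.5554 -0.2731]]
```

Call:
{"method": "move_arm", "body": {
  "moves": [
    [0,[-0.0007,0.0006,0.006],[0,0,0]],
    [0,[0,0,0.006],[0,0,0]],
    [0,[0,0,0.006],[0,0,0]],
    [0,[0,0,0.006],[0,0,0]],
    [0,[0,0,0.006],[0,0,0]],
    [0,[0,0,0.003],[0,0,0]],
    [0,[0,0,0.002],[0,0,0]],
    [0,[0,0,0.002],[0,0,0]],
    [0,[0,0,0.002],[0,0,0]],
    [0,[0,0,0],[0,0,0]]
  ]
}}

```text
time: 8.78
eef_pos: [0.6238, 0.0296, 0.1586]
tcp_rot: [0.404, 0.915, -0.0, -0.0]
contact_force: [-0.2, -0.7, -5.1]
opening: 0.271
finger_force: 70.2
```

```bash
cat > st.py <<'E'
from h import *
np.set_printoptions(precision=4,suppress=True)
s=get_state(); m=R.from_quat(s['tcp_rot']).as_matrix()
print(s['time'],s['eef_pos'],"tilt",m[:2,2],"ang",np.arctan2(m[1,1],m[0,1]),"F",s['contact_force'],"Ftool",m.T@s['contact_force'],"T",s['wrist_torque'],s['finger_force'])
print("head est",s['eef_pos']+m@[.1406,0,-.0155])
E
python3 st.py
```

```text
8.7833 [0.6238 0.0296 0.1586] tilt [-0.0003  0.    ] ang 0.7389754310510676 F [-0.2227 -0.7376 -5.1079] Ftool [-0.3963 -0.6603  5.1079] T [ 0.0519  0.0605 -0.0396] 70.16266107559204
head est [0.5291 0.1335 0.1741]
```

Call:
{"method": "move_arm", "body": {
  "moves": [
    [0,[0,0,0.001],[0,0,0]],
    [0,[0,0,0.001],[0,0,0]],
    [0,[0,0,0.001],[0,0,0]],
    [0,[0,0,0.001],[0,0,0]],
    [0,[0,0,0.001],[0,0,0]],
    [0,[0,0,0.001],[0,0,0]],
    [0,[0,0,0.001],[0,0,0]],
    [0,[0,0,0],[0,0,0]],
    [0,[0,0,0],[0,0,0]],
    [0,[0,0,0],[0,0,0]]
  ]
}}

```text
time: 9.62
eef_pos: [0.6239, 0.0296, 0.1519]
tcp_rot: [0.404, 0.915, 0.0, 0.0]
contact_force: [0.0, -1.3, -4.0]
opening: 0.272
finger_force: 70.2
```

```bash
python3 st.py
```

```text
9.6167 [0.6239 0.0296 0.1519] tilt [0. 0.] ang 0.7390016449188748 F [ 0.0419 -1.2892 -4.0206] Ftool [-0.9811 -0.8375  4.0206] T [ 0.0358 -0.01    0.0123] 70.16266107559204
head est [0.5292 0.1335 0.1674]
```

Call:
{"method": "move_arm", "body": {
  "moves": [
    [0,[0,0,0.001],[0,0,0]],
    [0,[0,0,0.001],[0,0,0]],
    [0,[0,0,0.001],[0,0,0]],
    [0,[0,0,0.001],[0,0,0]],
    [0,[0,0,0.001],[0,0,0]],
    [0,[0,0,0.001],[0,0,0]],
    [0,[0,0,0.001],[0,0,0]],
    [0,[0,0,0.0004],[0,0,0]],
    [0,[0,0,0],[0,0,0]],
    [0,[0,0,0],[0,0,0]]
  ]
}}

```text
time: 10.45
eef_pos: [0.6239, 0.0296, 0.1444]
tcp_rot: [0.404, 0.915, -0.0, -0.0]
contact_force: [0.4, -0.8, -3.8]
opening: 0.272
finger_force: 70.2
```

```bash
python3 st.py
```

```text
10.45 [0.6239 0.0296 0.1444] tilt [-0. -0.] ang 0.7389886737834842 F [ 0.4179 -0.7777 -3.8127] Ftool [-0.8564 -0.2149  3.8127] T [ 0.0599 -0.0164  0.059 ] 70.16304731369019
head est [0.5292 0.1335 0.1599]
```

Call:
{"method": "move_arm", "body": {
  "moves": [
    [0,[0,0,0.0005],[0,0,0]],
    [0,[0,0,0.0005],[0,0,0]],
    [0,[0,0,0.0003],[0,0,0]],
    [0,[0,0,0],[0,0,0]],
    [0,[0,0,0],[0,0,0]],
    [0,[0,0,0],[0,0,0]],
    [0,[0,0,0],[0,0,0]],
    [0,[0,0,0],[0,0,0]],
    [0,[0,0,0],[0,0,0]],
    [0,[0,0,0],[0,0,0]]
  ]
}}

```text
time: 11.28
eef_pos: [0.624, 0.0296, 0.1433]
tcp_rot: [0.404, 0.915, 0.0, 0.0]
contact_force: [0.1, -1.3, -3.5]
opening: 0.266
finger_force: 70.2
```

```bash
python3 st.py
```

```text
11.2833 [0.624  0.0296 0.1433] tilt [ 0.0003 -0.    ] ang 0.7389708255300971 F [ 0.1166 -1.3098 -3.5169] Ftool [-1.0459 -0.7966  3.517 ] T [ 0.0736  0.0614 -0.0064] 70.20453929901123
head est [0.5293 0.1335 0.1587]
```

Call:
{"method": "move_arm", "body": {
  "moves": [
    [0,[0,-0.0014,0],[0,0,0.01]],
    [0,[0,-0.0014,0],[0,0,0.01]],
    [0,[0,-0.0014,0],[0,0,0.01]],
    [0,[0,-0.0014,0],[0,0,0.01]],
    [0,[0,-0.0014,0],[0,0,0.01]],
    [0,[0,-0.0014,0],[0,0,0.01]],
    [0,[0,-0.0014,0],[0,0,0.01]],
    [0,[0,-0.0014,0],[0,0,0.01]],
    [0,[0,-0.0014,0],[0,0,0.01]],
    [0,[0,-0.0014,0],[0,0,0.01]]
  ]
}}

```text
time: 12.12
eef_pos: [0.613, 0.0205, 0.1431]
tcp_rot: [0.45, 0.893, -0.0, -0.0]
contact_force: [0.1, -0.4, -4.1]
opening: 0.267
finger_force: 70.3
```

```bash
python3 st.py
```

```text
12.1167 [0.613  0.0205 0.1431] tilt [-0.0001 -0.0001] ang 0.6381860304843998 F [ 0.0686 -0.3802 -4.1033] Ftool [-0.3461 -0.1708  4.1033] T [ 0.1805  0.0551 -0.0078] 70.30374526977539
head est [0.5293 0.1335 0.1586]
```

Call:
{"method": "move_arm", "body": {
  "moves": [
    [0,[0,-0.0014,0],[0,0,0.01]],
    [0,[0,-0.0014,0],[0,0,0.01]],
    [0,[0,-0.0014,0],[0,0,0.01]],
    [0,[0,-0.0014,0],[0,0,0.01]],
    [0,[0,-0.0014,0],[0,0,0.01]],
    [0,[0,-0.0014,0],[0,0,0.01]],
    [0,[0,-0.0014,0],[0,0,0.01]],
    [0,[0,-0.0014,0],[0,0,0.01]],
    [0,[0,-0.0014,0],[0,0,0.01]],
    [0,[0,-0.0014,0],[0,0,0.01]]
  ]
}}

```text
time: 12.95
eef_pos: [0.6015, 0.0128, 0.1431]
tcp_rot: [0.494, 0.87, 0.0, -0.0]
contact_force: [0.9, 1.0, -3.4]
opening: 0.273
finger_force: 70.3
```

```bash
python3 st.py
```

```text
12.95 [0.6015 0.0128 0.1431] tilt [0.     0.0001] ang 0.5381350316748117 F [ 0.9205  1.0369 -3.4049] Ftool [0.4183 1.3216 3.4051] T [ 0.4019 -0.0115  0.2879] 70.32543182373047
head est [0.5294 0.1336 0.1586]
```

Call:
{"method": "move_arm", "body": {
  "moves": [
    [0,[0,-0.0011,0],[0,0,0.008]],
    [0,[0,-0.0011,0],[0,0,0.008]],
    [0,[0,-0.0011,0],[0,0,0.008]],
    [0,[0,-0.0011,0],[0,0,0.008]],
    [0,[0,-0.0012,0],[0,0,0.008]],
    [0,[0,-0.0011,0],[0,0,0.008]],
    [0,[0,-0.0011,0],[0,0,0.008]],
    [0,[0,-0.0011,0],[0,0,0.008]],
    [0,[0,-0.0011,0],[0,0,0.008]],
    [0,[0,-0.0012,0],[0,0,0.008]]
  ]
}}

```text
time: 13.78
eef_pos: [0.5916, 0.0074, 0.1431]
tcp_rot: [0.528, 0.849, 0.0, -0.0]
contact_force: [-0.1, 1.0, -4.3]
opening: 0.272
finger_force: 70.3
```

```bash
echo 'print("M",.1406*(m.T@s["contact_force"])[1]+s["wrist_torque"][2])' >> st.py; python3 st.py
```

```text
13.7833 [0.5916 0.0074 0.1431] tilt [-0.0001  0.0001] ang 0.45815333329212654 F [-0.0605  1.0438 -4.3235] Ftool [0.9626 0.4075 4.3236] T [ 0.4422 -0.0401  0.2513] 70.31028985977173
head est [0.5294 0.1335 0.1586]
M 0.30862030424139597
```

Call:
{"method": "move_arm", "body": {
  "moves": [
    [0,[0,-0.0008,0],[0,0,0.006]],
    [0,[0,-0.0009,0],[0,0,0.006]],
    [0,[0,-0.0008,0],[0,0,0.006]],
    [0,[0,-0.0009,0],[0,0,0.006]],
    [0,[0,-0.0008,0],[0,0,0.006]],
    [0,[0,-0.0009,0],[0,0,0.006]],
    [0,[0,-0.0008,0],[0,0,0.006]],
    [0,[0,-0.0009,0],[0,0,0.006]],
    [0,[0,-0.0008,0],[0,0,0.006]],
    [0,[0,-0.0008,0],[0,0,0.006]]
  ]
}}

```text
time: 14.62
eef_pos: [0.584, 0.0039, 0.1431]
tcp_rot: [0.553, 0.833, -0.0, 0.0]
contact_force: [0.8, 2.3, -3.9]
opening: 0.275
finger_force: 70.3
```

```bash
python3 st.py
```

```text
14.6167 [0.584  0.0039 0.1431] tilt [-0. -0.] ang 0.39844988718947794 F [ 0.7549  2.2618 -3.9191] Ftool [1.7918 1.5734 3.919 ] T [ 0.4125 -0.0749  0.2987] 70.29170751571655
head est [0.5295 0.1335 0.1586]
M 0.5198801945128733
```

Call:
{"method": "move_arm", "body": {
  "moves": [
    [0,[0,-0.0008,0],[0,0,0.006]],
    [0,[0,-0.0009,0],[0,0,0.006]],
    [0,[0,-0.0008,0],[0,0,0.006]],
    [0,[0,-0.0009,0],[0,0,0.006]],
    [0,[0,-0.0008,0],[0,0,0.006]],
    [0,[0,-0.0009,0],[0,0,0.006]],
    [0,[0,-0.0008,0],[0,0,0.006]],
    [0,[0,-0.0009,0],[0,0,0.006]],
    [0,[0,-0.0008,0],[0,0,0.006]],
    [0,[0,-0.0008,0],[0,0,0.006]]
  ]
}}

```text
time: 15.45
eef_pos: [0.5762, 0.0008, 0.1432]
tcp_rot: [0.578, 0.816, -0.0, 0.0]
contact_force: [0.4, 0.8, -3.8]
opening: 0.269
finger_force: 70.3
```

```bash
python3 st.py
```

```text
15.45 [0.5762 0.0008 0.1432] tilt [ 0.     -0.0001] ang 0.3384992079546729 F [ 0.4277  0.8052 -3.7977] Ftool [0.6179 0.6708 3.7976] T [ 0.4051 -0.0881  0.3802] 70.31045436859131
head est [0.5295 0.1334 0.1586]
M 0.47448126123978096
```

Call:
{"method": "move_arm", "body": {
  "moves": [
    [0,[0,-0.0008,0],[0,0,0.006]],
    [0,[0,-0.0009,0],[0,0,0.006]],
    [0,[0,-0.0008,0],[0,0,0.006]],
    [0,[0,-0.0009,0],[0,0,0.006]],
    [0,[0,-0.0008,0],[0,0,0.006]],
    [0,[0,-0.0009,0],[0,0,0.006]],
    [0,[0,-0.0008,0],[0,0,0.006]],
    [0,[0,-0.0009,0],[0,0,0.006]],
    [0,[0,-0.0008,0],[0,0,0.006]],
    [0,[0,-0.0008,0],[0,0,0.006]]
  ]
}}

```text
time: 16.28
eef_pos: [0.5685, -0.0017, 0.1432]
tcp_rot: [0.602, 0.798, 0.0, 0.0]
contact_force: [3.0, 2.4, -4.3]
opening: 0.265
finger_force: 70.4
```

```bash
python3 st.py
```

```text
16.2833 [ 0.5685 -0.0017  0.1432] tilt [ 0.0006 -0.    ] ang 0.2786186073060901 F [ 3.0028  2.3879 -4.2815] Ftool [1.4708 3.5412 4.2833] T [ 0.5768 -0.4042  0.5313] 70.36246061325073
head est [0.5298 0.1335 0.1587]
M 1.0292063101498696
```

Call:
{"method": "move_arm", "body": {
  "moves": [
    [0,[0,-0.0007,0],[0,0,0.005]],
    [0,[0,-0.0007,0],[0,0,0.005]],
    [0,[0,-0.0007,0],[0,0,0.005]],
    [0,[0,-0.0007,0],[0,0,0.005]],
    [0,[0,-0.0007,0],[0,0,0.005]],
    [0,[0,-0.0007,0],[0,0,0.005]],
    [0,[0,-0.0007,0],[0,0,0.005]],
    [0,[0,-0.0007,0],[0,0,0.005]],
    [0,[0,-0.0007,0],[0,0,0.005]],
    [0,[0,-0.0007,0],[0,0,0.005]]
  ]
}}

```text
time: 17.12
eef_pos: [0.5617, -0.0035, 0.1432]
tcp_rot: [0.622, 0.783, 0.0, 0.0]
contact_force: [3.6, 2.5, -3.6]
opening: 0.27
finger_force: 70.4
```

```bash
python3 st.py
```

```text
17.1167 [ 0.5617 -0.0035  0.1432] tilt [ 0.0007 -0.    ] ang 0.22862103148375768 F [ 3.5678  2.4591 -3.6418] Ftool [1.5872 4.0297 3.6443] T [ 0.5033 -0.6481  0.5884] 70.35913467407227
head est [0.5298 0.1334 0.1587]
M 1.1549785269094786
```

Call:
{"method": "move_arm", "body": {
  "moves": [
    [0,[0,-0.0006,0],[0,0,0.004]],
    [0,[0,-0.0006,0],[0,0,0.004]],
    [0,[0,-0.0005,0],[0,0,0.004]],
    [0,[0,-0.0006,0],[0,0,0.004]],
    [0,[0,-0.0005,0],[0,0,0.004]],
    [0,[0,-0.0006,0],[0,0,0.004]],
    [0,[0,-0.0006,0],[0,0,0.004]],
    [0,[0,-0.0005,0],[0,0,0.004]],
    [0,[0,-0.0006,0],[0,0,0.004]],
    [0,[0,-0.0005,0],[0,0,0.004]]
  ]
}}

```text
time: 17.95
eef_pos: [0.5563, -0.0047, 0.1433]
tcp_rot: [0.637, 0.771, 0.0, 0.0]
contact_force: [5.0, 2.6, -4.2]
opening: 0.271
finger_force: 70.4
```

```bash
python3 st.py
```

```text
17.95 [ 0.5563 -0.0047  0.1433] tilt [ 0.0008 -0.0002] ang 0.1888695321159345 F [ 4.9947  2.6225 -4.2368] Ftool [1.6395 5.395  4.2403] T [ 0.5069 -0.8881  0.6209] 70.39533376693726
head est [0.5299 0.1334 0.1587]
M 1.3794818718685438
```

Call:
{"method": "move_arm", "body": {
  "moves": [
    [0,[0,-0.0006,0],[0,0,0.004]],
    [0,[0,-0.0006,0],[0,0,0.004]],
    [0,[0,-0.0005,0],[0,0,0.004]],
    [0,[0,-0.0006,0],[0,0,0.004]],
    [0,[0,-0.0005,0],[0,0,0.004]],
    [0,[0,-0.0006,0],[0,0,0.004]],
    [0,[0,-0.0006,0],[0,0,0.004]],
    [0,[0,-0.0005,0],[0,0,0.004]],
    [0,[0,-0.0006,0],[0,0,0.004]],
    [0,[0,-0.0005,0],[0,0,0.004]]
  ]
}}

```text
time: 18.78
eef_pos: [0.5509, -0.0057, 0.1433]
tcp_rot: [0.652, 0.758, 0.0, 0.001]
contact_force: [5.2, 2.6, -3.6]
opening: 0.268
finger_force: 70.5
```

```bash
python3 st.py
```

```text
18.7833 [ 0.5509 -0.0057  0.1433] tilt [ 0.0012 -0.0003] ang 0.14941195368206914 F [ 5.1826  2.5782 -3.6434] Ftool [1.7797 5.5045 3.6489] T [ 0.5445 -0.9511  0.7914] 70.4788863658905
head est [0.5299 0.1334 0.1587]
M 1.5653453045616605
```

Call:
{"method": "move_arm", "body": {
  "moves": [
    [0,[0,-0.0004,0],[0,0,0.003]],
    [0,[0,-0.0004,0],[0,0,0.003]],
    [0,[0,-0.0005,0],[0,0,0.003]],
    [0,[0,-0.0004,0],[0,0,0.003]],
    [0,[0,-0.0004,0],[0,0,0.003]],
    [0,[0,-0.0004,0],[0,0,0.003]],
    [0,[0,-0.0005,0],[0,0,0.003]],
    [0,[0,-0.0004,0],[0,0,0.003]],
    [0,[0,-0.0004,0],[0,0,0.003]],
    [0,[0,-0.0004,0],[0,0,0.003]]
  ]
}}

```text
time: 19.62
eef_pos: [0.5465, -0.0063, 0.1432]
tcp_rot: [0.664, 0.748, 0.0, 0.0]
contact_force: [3.7, 0.6, -3.0]
opening: 0.268
finger_force: 70.5
```

```bash
python3 st.py
```

```text
19.6167 [ 0.5465 -0.0063  0.1432] tilt [ 0.0005 -0.0003] ang 0.11928669442115016 F [ 3.6566  0.6234 -3.0448] Ftool [0.1849 3.7033 3.0466] T [ 0.4269 -0.7016  0.6127] 70.47085404396057
head est [0.5298 0.1333 0.1587]
M 1.1334244155465227
```

Call:
{"method": "move_arm", "body": {
  "moves": [
    [0,[0,-0.0004,0],[0,0,0.003]],
    [0,[0,-0.0004,0],[0,0,0.003]],
    [0,[0,-0.0005,0],[0,0,0.003]],
    [0,[0,-0.0004,0],[0,0,0.003]],
    [0,[0,-0.0004,0],[0,0,0.003]],
    [0,[0,-0.0004,0],[0,0,0.003]],
    [0,[0,-0.0005,0],[0,0,0.003]],
    [0,[0,-0.0004,0],[0,0,0.003]],
    [0,[0,-0.0004,0],[0,0,0.003]],
    [0,[0,0,0],[0,0,0]]
  ]
}}

```text
time: 20.45
eef_pos: [0.5422, -0.0068, 0.143]
tcp_rot: [0.674, 0.739, -0.0, -0.0]
contact_force: [1.9, -0.2, -2.5]
opening: 0.268
finger_force: 70.4
```

```bash
python3 st.py
```

```text
20.45 [ 0.5422 -0.0068  0.143 ] tilt [-0.001  -0.0001] ang 0.09120756090940883 F [ 1.925  -0.1836 -2.4831] Ftool [-0.3582  1.9027  2.4812] T [ 0.1813 -0.2926  0.1796] 70.40141344070435
head est [0.5294 0.1333 0.1585]
M 0.44711540163853647
```

Call:
{"method": "move_arm", "body": {
  "moves": [
    [0,[0,0.0014,0],[0,0,-0.01]],
    [0,[0,0.0014,0],[0,0,-0.01]],
    [0,[0,0.0014,0],[0,0,-0.01]],
    [0,[0,0.0014,0],[0,0,-0.01]],
    [0,[0,0.0014,0],[0,0,-0.01]],
    [0,[0,0.0014,0],[0,0,-0.01]],
    [0,[0,0.0014,0],[0,0,-0.01]],
    [0,[0,0.0014,0],[0,0,-0.01]],
    [0,[0,0.0014,0],[0,0,-0.01]],
    [0,[0,0.0014,0],[0,0,-0.01]]
  ]
}}

```text
time: 21.28
eef_pos: [0.5569, -0.0046, 0.1432]
tcp_rot: [0.635, 0.772, 0.0, 0.0]
contact_force: [3.0, -0.3, -3.0]
opening: 0.269
finger_force: 70.5
```

```bash
python3 st.py
```

```text
21.2833 [ 0.5569 -0.0046  0.1432] tilt [ 0.0009 -0.0001] ang 0.19408512446561435 F [ 3.0239 -0.2848 -2.9652] Ftool [-0.8618  2.9095  2.968 ] T [ 0.157  -0.2167  0.489 ] 70.47851085662842
head est [0.5298 0.1334 0.1586]
M 0.898063678933708
```

Call:
{"method": "move_arm", "body": {
  "moves": [
    [0,[0,0.0011,0],[0,0,-0.008]],
    [0,[0,0.0011,0],[0,0,-0.008]],
    [0,[0,0.0011,0],[0,0,-0.008]],
    [0,[0,0.0011,0],[0,0,-0.008]],
    [0,[0,0.0012,0],[0,0,-0.008]],
    [0,[0,0.0011,0],[0,0,-0.008]],
    [0,[0,0.0011,0],[0,0,-0.008]],
    [0,[0,0.0011,0],[0,0,-0.008]],
    [0,[0,0.0012,0],[0,0,-0.008]],
    [0,[0,0,0],[0,0,0]]
  ]
}}

```text
time: 22.12
eef_pos: [0.5663, -0.0022, 0.143]
tcp_rot: [0.608, 0.794, -0.0, -0.0]
contact_force: [-1.2, -0.1, -2.6]
opening: 0.271
finger_force: 70.3
```

```bash
python3 st.py
```

```text
22.1167 [ 0.5663 -0.0022  0.143 ] tilt [-0.0006  0.0003] ang 0.26462029370196666 F [-1.1743 -0.0992 -2.5647] Ftool [ 0.2102 -1.1581  2.5654] T [0.1362 0.173  0.1707] 70.34756183624268
head est [0.5295 0.1335 0.1585]
M 0.007878237361438722
```

Call:
{"method": "move_arm", "body": {
  "moves": [
    [0,[0,0.0014,0],[0,0,-0.01]],
    [0,[0,0.0014,0],[0,0,-0.01]],
    [0,[0,0,0],[0,0,0]],
    [0,[0,0,-0.001],[0,0,0]],
    [0,[0,0,-0.001],[0,0,0]],
    [0,[0,0,-0.001],[0,0,0]],
    [0,[0,0,-0.001],[0,0,0]],
    [0,[0,0,-0.001],[0,0,0]],
    [0,[0,0,-0.001],[0,0,0]],
    [0,[0,0,0],[0,0,0]]
  ]
}}

```text
time: 22.95
eef_pos: [0.5692, -0.0018, 0.1494]
tcp_rot: [0.6, 0.8, 0.0, 0.0]
contact_force: [0.6, -0.2, -3.7]
opening: 0.268
finger_force: 70.2
```

```bash
python3 st.py
```

```text
22.95 [ 0.5692 -0.0018  0.1494] tilt [ 0.0005 -0.0001] ang 0.2839912596578879 F [ 0.558  -0.1565 -3.712 ] Ftool [-0.3056  0.4901  3.7123] T [-0.0423  0.0119  0.0304] 70.15854835510254
head est [0.5298 0.1332 0.1649]
M 0.09930499536749912
```

Call:
{"method": "move_arm", "body": {
  "moves": [
    [0,[0,0,-0.003],[0,0,0]],
    [0,[0,0,-0.006],[0,0,0]],
    [0,[0,0,-0.008],[0,0,0]],
    [0,[0,0,-0.008],[0,0,0]],
    [0,[0,0,-0.008],[0,0,0.034]],
    [0,[0,0,-0.008],[0,0,0.034]],
    [0,[0,0,-0.008],[0,0,0.034]],
    [0,[0,0,-0.007],[0,0,0.034]],
    [0,[0,0,0],[0,0,0]],
    [0,[0,0,0],[0,0,0]]
  ]
}}

```text
time: 23.78
eef_pos: [0.5696, -0.0018, 0.2065]
tcp_rot: [0.653, 0.758, 0.001, 0.001]
contact_force: [-0.1, -0.2, -4.6]
opening: 0.268
finger_force: 70.2
```

Call:
{"method": "move_arm", "body": {
  "moves": [
    [0,[-0.032,-0.0116,0],[0,0,0]],
    [0,[-0.032,-0.0116,0],[0,0,0]],
    [0,[-0.032,-0.0116,0],[0,0,0]],
    [0,[-0.032,-0.0116,0],[0,0,0]],
    [0,[-0.032,-0.0116,0],[0,0,0]],
    [0,[-0.032,-0.0116,0],[0,0,0]],
    [0,[-0.032,-0.0116,0],[0,0,0]],
    [0,[-0.032,-0.0116,0],[0,0,0]],
    [0,[0,0,0],[0,0,0]],
    [0,[0,0,0],[0,0,0]]
  ]
}}

```text
time: 24.62
eef_pos: [0.5142, -0.2702, 0.2046]
tcp_rot: [0.654, 0.756, 0.0, -0.001]
contact_force: [0.3, 1.6, -4.8]
opening: 0.267
finger_force: 70.2
```

```bash
python3 st.py; python3 - <<'E'
from h import *
s=get_state(); print(shift(s,[.5154,-.2688,.0485],down(.148)))
E
```

```text
24.6167 [ 0.5142 -0.2702  0.2046] tilt [-0.0007  0.0009] ang 0.14508224345173268 F [ 0.2811  1.6201 -4.8316] Ftool [1.5578 0.5151 4.8328] T [ 0.0887 -0.0163  0.0108] 70.23027062416077
head est [ 0.4939 -0.1311  0.2202]
M 0.08327940021218663
(array([0.00107974, 0.00148118, 0.15606829]), array([-0.00057639, -0.00095917, -0.00291803]))
```

Call:
{"method": "move_arm", "body": {
  "moves": [
    [0,[0.001,0.001,0.01],[0,0,0]],
    [0,[0,0,0.016],[0,0,0]],
    [0,[0,0,0.016],[0,0,0]],
    [0,[0,0,0.016],[0,0,0]],
    [0,[0,0,0.016],[0,0,0]],
    [0,[0,0,0.016],[0,0,0]],
    [0,[0,0,0.016],[0,0,0]],
    [0,[0,0,0.01],[0,0,0]],
    [0,[0,0,0.004],[0,0,0]],
    [0,[0,0,0],[0,0,0]]
  ]
}}

```text
time: 25.45
eef_pos: [0.5152, -0.2659, 0.0835]
tcp_rot: [0.652, 0.758, -0.0, -0.002]
contact_force: [-1.0, 0.3, -3.8]
opening: 0.275
finger_force: 70.2
```

```bash
python3 st.py; python3 - <<'E'
from h import *
s=get_state(); print(shift(s,[.5154,-.2688,.0485],down(.148)))
c=read_camera("wrist"); a=read_camera("side")
cv2.imwrite("pics/w5.png",c[:,:,::-1])
o=np.zeros((480,800,3),np.uint8); o[:,:400]=c[:,120:520,::-1]; o[:300,400:]=cv2.resize(a[280:400,340:500],(400,300),interpolation=2)[:,:,::-1]
cv2.imwrite("pics/crop4.png",o)
E
```

```text
25.45 [ 0.5152 -0.2659  0.0835] tilt [-0.0026  0.002 ] ang 0.14944551389596136 F [-1.0078  0.2806 -3.844 ] Ftool [ 0.4183 -0.9462  3.8471] T [-0.0315 -0.0228 -0.0086] 70.2075719833374
head est [ 0.4943 -0.1269  0.0993]
M -0.14160843915523913
(array([-0.00298405, -0.00017599,  0.03495163]), array([-0.0022241 , -0.00239361,  0.00144285]))
```

View pics/crop4.png

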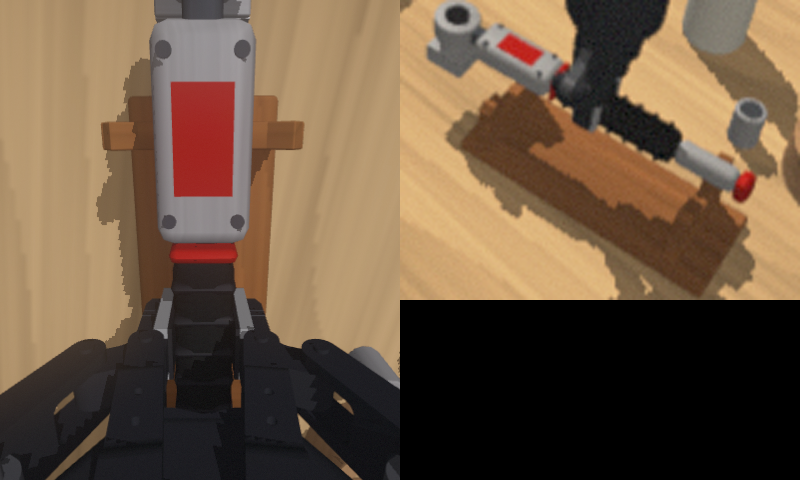

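Call:
{"method": "move_arm", "body": {
  "moves": [
    [0,[0,0,0],[0,0,0]],
    [0,[0,0,0.005],[0,0,0]],
    [0,[0,0,0.005],[0,0,0]],
    [0,[0,0,0.005],[0,0,0]],
    [0,[0,0,0.005],[0,0,0]],
    [0,[0,0,0.004],[0,0,0]],
    [0,[0,0,0.003],[0,0,0]],
    [0,[0,0,0.002],[0,0,0]],
    [0,[0,0,0],[0,0,0]],
    [0,[0,0,0],[0,0,0]]
  ]
}}

```text
time: 26.38
eef_pos: [0.5158, -0.2675, 0.056]
tcp_rot: [0.653, 0.757, -0.0, -0.0]
contact_force: [-0.2, 0.1, -4.4]
opening: 0.271
finger_force: 70.2
```

```bash
python3 st.py
```

```text
26.3833 [ 0.5158 -0.2675  0.056 ] tilt [-0.0001  0.0001] ang 0.14794294539992772 F [-0.1531  0.1249 -4.4032] Ftool [ 0.1456 -0.1324  4.4032] T [-0.0353 -0.0196 -0.0014] 70.20682096481323
head est [ 0.4951 -0.1284  0.0715]
M -0.019978917886317622
```

Call:
{"method": "move_arm", "body": {
  "moves": [
    [0,[0,0,0.002],[0,0,0]],
    [0,[0,0,0.002],[0,0,0]],
    [0,[0,0,0.0015],[0,0,0]],
    [0,[0,0,0.001],[0,0,0]],
    [0,[0,0,0.001],[0,0,0]],
    [0,[0,0,0],[0,0,0]],
    [0,[0,0,0],[0,0,0]],
    [0,[0,0,0],[0,0,0]],
    [0,[0,0,0],[0,0,0]],
    [0,[0,0,0],[0,0,0]]
  ]
}}

```text
time: 27.22
eef_pos: [0.5158, -0.2674, 0.0486]
tcp_rot: [0.653, 0.757, 0.0, 0.0]
contact_force: [-0.3, 0.2, -4.6]
opening: 0.27
finger_force: 70.4
```

```bash
python3 st.py
```

```text
27.2167 [ 0.5158 -0.2674  0.0486] tilt [0. 0.] ang 0.14803175537367227 F [-0.3002  0.1839 -4.5525] Ftool [ 0.2262 -0.2699  4.5525] T [ 0.0337 -0.0148  0.0179] 70.44244050979614
head est [ 0.4951 -0.1284  0.0641]
M -0.020074869991107205
```

Call:
{"method": "move_arm", "body": {
  "moves": [
    [0,[0,0,0.0005],[0,0,0]],
    [0.3,[0,0,0],[0,0,0]],
    [0.35,[0,0,0],[0,0,0]],
    [0.4,[0,0,0],[0,0,0]],
    [0.6,[0,0,0],[0,0,0]],
    [1,[0,0,0],[0,0,0]],
    [1,[0,0,0],[0,0,0]],
    [1,[0,0,0],[0,0,0]],
    [1,[0,0,0],[0,0,0]],
    [1,[0,0,0],[0,0,0]]
  ]
}}

```text
time: 28.05
eef_pos: [0.5158, -0.2675, 0.0481]
tcp_rot: [0.653, 0.757, 0.0, 0.0]
contact_force: [-0.3, 0.1, 0.5]
opening: 0.999
finger_force: 0.0
```

Call:
{"method": "move_arm", "body": {
  "moves": [
    [1,[0,0,-0.005],[0,0,0]],
    [1,[0,0,-0.01],[0,0,0]],
    [1,[0,0,-0.02],[0,0,0]],
    [1,[0,0,-0.03],[0,0,0]],
    [1,[0,0,-0.03],[0,0,0]],
    [1,[0.01,0,-0.03],[0,0,0]],
    [1,[0.015,0,-0.03],[0,0,0]],
    [1,[0.015,0,-0.03],[0,0,0]],
    [1,[0,0,0],[0,0,0]],
    [1,[0,0,0],[0,0,0]]
  ]
}}

```text
time: 28.88
eef_pos: [0.5112, -0.2281, 0.2372]
tcp_rot: [0.652, 0.758, 0.0, 0.004]
contact_force: [0.2, 0.2, -1.1]
opening: 1.002
finger_force: 0.0
```

```bash
python3 st.py; python3 - <<'E'
from h import *
c=read_camera("wrist"); a=read_camera("side"); b=read_camera("scene")
o=np.zeros((600,800,3),np.uint8); o[:480,:400]=c[:,120:520,::-1]; o[:300,400:]=cv2.resize(a[280:400,340:500],(400,300),interpolation=2)[:,:,::-1]
o[300:,400:]=cv2.resize(b[180:270,155:275],(400,300),interpolation=2)[:,:,::-1]
cv2.imwrite("pics/crop5.png",o)
E
```

```text
28.8833 [ 0.5112 -0.2281  0.2372] tilt [ 0.0058 -0.0041] ang 0.14918603416110898 F [ 0.2132  0.2157 -1.0516] Ftool [0.1867 0.2374 1.0519] T [0.0306 0.0243 0.0222] 0.0
head est [ 0.4902 -0.089   0.252 ]
M 0.05561559463454388
```

View pics/crop5.png

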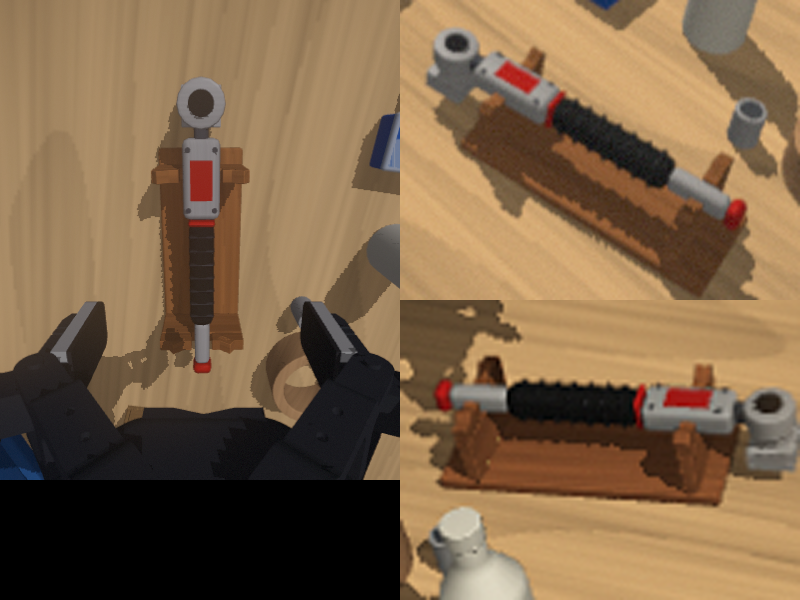

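The wrench lies in both notches with its head at the head end, matching the starting view. In the left crop the head is at about (201,102) and the cap at (202,366). The gripper is clear, so I am handing in.

```bash
python3 -c "
from plant import *
print(sign_off())"
```

```text
the job is handed in; nothing more can be done
None
```

I torqued the bolt until the wrench clicked (load fell from about 1.6 to 0.45 N m), laid the wrench back in its rest the same way round, and handed the job in at about 29 s; `sign_off()` returned no verdict.

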